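# Shut the birdhouse roof and lock the jig's sliding stop in its next hole

## Robot

A 6-joint arm with a two-finger parallel gripper is mounted at the origin on the work surface. World frame = base frame: x ahead of the robot, y to its left, z up, the work surface at z = 0. Lengths are in m, angles in rad, forces in N, time in s.
With the tool pointing down it reaches from about 0.325 to 1 m from the base axis. Payload 5.1 kg.
Tool frame: the origin (TCP) lies between the finger pads; the fingertips stand 22 mm ahead of it and the grasp point (between the pads) lies 3 mm ahead of it; z points along the fingers, y is the line along which they close (so a half turn about z gives the same grasp; the last joint's range is limited). The gripper opens to 85 mm and grips with 20 to 120 N. Pads are 22 mm wide; open, the fingers measure 114 mm over their backs; the gripper's body (76 mm by 85 mm) begins 54 mm behind the grasp point. The pads swing forward as they close: fully open they stand 13 mm farther back than shut.
Start: joints at [-1.351, 0.124, 1.65, -0, 1.367, -0.083], TCP at [0.194, -0.62, 0.253] pointing down, gripper open.
Joint ranges: [-2.61, 2.61], [-1.02, 2.33], [0.03, 2.71], [-1.35, 4.49], [0.32, 2.68], [-2.91, 2.91]. Speed limits (rad/s): [2.57, 2.57, 3.14, 3.14, 3.14, 3.14].

## Interface

Orientations are given as a unit quaternion [w, x, y, z].
In Python, from station import arm gives the robot as it stands.
- The arm moves only by the tool move_arm, never from a script. Its argument "rows" is a list of rows, each a list of 4 numbers: the shift along the tool's x, y, z in units of 30 mm (1.0 is 30 mm), then the turn about the tool's z in units of 5 degrees (1.0 is 5 degrees). In form: [[dx, dy, dz, yaw], ...]. A call has 1 to 20 rows; each row shifts and turns the commanded pose from where the row before left it, along the tool's axes as they then stand; what a row does not reach is not made up. A row lasts 1/12 s, in which the tool goes at most 41.7 mm and 7.16 degrees, less where a joint would pass 70% of its speed; a pose out of reach is approached as far as the arm can. A call is refused whole if a number of a shift passes 1 or a number of a turn 1, either way. A call with a gripper value outside its range is refused whole. "grip" is the opening, from 0 (shut) to 1 (fully open), set as the call begins (left out, the last holds). The fingers move at their own pace and stop on an object; "grip_force" is the grip in N (left out, the last holds). Time passes only in rows, so rows that do not move let the fingers close. It gives the time, the measured TCP pose, the force, the opening and the grip force at its end, in the units of the state.
- arm.sense(): the state, without advancing time (a new reading comes with each control period).
- arm.get_image(name): name is "scene" or "top"; returns the picture (384x512x3 uint8, red, green, blue); there is no depth.
- arm.camera_params(name): a dict with "fx", "fy", "cx", "cy" (pixels), "camera_from_world" (4x4, takes a point from world to camera coordinates). Camera axes: x right, y down, z forward; pixel columns grow to the right and rows downward; lengths in m; the calibration is good to about 2 mm. A picture is of the moment at which its call begins. camera_params takes no time and is no camera call.
- arm.sign_off(): hands the job in; it is judged then, once.
The state is a dict: "clock": time; "joint_positions": joint angles; "qvel": joint speeds; "joint_torque": joint torques, N m; "ee_pos": TCP position; "ee_rot": TCP orientation; "contact_force": force on the tool from outside, world axes, zero at the start; "moment": the same for the moment, N m; "opening": opening from 0.0 (shut) to 1.0 (fully open); "grasp_force": force on a finger pad.
Only numpy, scipy, OpenCV 4.12 (cv2) and the standard library are available. Lean on these libraries where they do the work, as an engineer would, in place of code of your own. Each camera call takes 0.05 s, during which the arm holds its last target. There are 200 camera calls.

## Task

Press the birdhouse's raised roof down until it snaps past its catch and lies fully shut. Then pull up the orange lock knob on the jig's sliding stop, slide the stop on to the next hole towards the birdhouse and let the pin drop all the way in. Finish while still holding the knob, with the pin kept fully down in that hole, and leave the other things on the bench where they are.

Things in the scene. Friction and masses are not known exactly. Their poses are not given: they have to be found in the camera images.
- jig: plywood baseboard 200 x 500 x 18 mm fixed to the bench, y -265 to +235 mm, with a steel index bar (32 mm wide, top 48 mm above the bench, four 13 mm square holes 45 mm apart), the sliding stop (blue saddle, two aluminium tubes, blue plate with rubber pad) and the birdhouse. Origin on the bench under the bar's centre line; z up, +y along the bar to the house. Yaw up to 0.35 rad
- house: pale wooden birdhouse, 130 x 130 mm plan, 150 mm tall at its low (-y) wall, 171 mm at its high (+y) wall, fixed on the jig; origin centre of its underside (18 mm above the bench), axes as the jig's. Entrance hole and perch on its +x face. The rubber pad ends 3 mm short of its -y wall when the stop is in the next hole
- roof_edge (a point): point to press on top of the brown wooden roof (165 x 165 x 12 mm), on its centre line, 130 mm from the hinge and 22 mm inside the free edge. Its z axis is square to the roof's top, its -y axis points from the hinge to the free edge. Shut, the roof slopes down 0.175 rad towards the stop
- roof_hinge (a point): roof hinge, at the top of the house's high (+y) wall; runs along the house's x axis. At roof joint q, with a = q - 0.175, roof_edge lies from it in the house frame at y = -0.130 cos a + 0.014 sin a, z = 0.130 sin a + 0.014 cos a (m), same x
- roof (a joint): opening angle of the roof, rad: 0 = fully shut (a stop), larger = free edge raised. A stiff hinge holds it where it is left. A sprung roller catch resists from about 0.09 down to 0.05 rad (about 8 to 12 N at roof_edge); past it the roof goes easily, so press right down to 0, where the catch keeps it
- stop (a joint): travel of the sliding stop along the jig's +y, m: about 0 = pin in its starting hole, 0.045 = next hole towards the house; it ends at 0.048 when the pad meets the house. About 1.5 N of friction. The knob and pin ride on the stop
- plunger (a joint): lift of the lock pin, m: 0 = pin fully down in a hole, 0.012 or more = pin clear of the bar, 0.020 = top stop. A spring pushes it down with 6 N at 0 and 11 N at the top. The pin is 10 mm across with a round end, so it has 1.5 mm play in a hole and finds one from about 3 mm off
- knob: orange round lock knob, 26 mm across, 30 mm tall, upright on top of the pin; origin centre of its underside (77 mm above the bench with the pin down), z up. It can be gripped from any side from above; below it is an 18 mm barrel down to the saddle's top at 58 mm above the bench; the two tubes beside the bar reach 65 mm above the bench
- next_hole (a point): centre of the mouth of the hole the pin has to go into, on top of the steel bar (48 mm above the bench)
- offcut: a wooden offcut 30 x 60 x 22 mm lying on the jig's baseboard; origin centre of underside
- gouge: a carving gouge 200 mm long with a light wooden handle, lying on the bench; origin at its middle, on the bench
- brush: a brush 190 mm long with a wooden handle, lying on the bench; origin at its middle, on the bench
- mallet: a round wooden carver's mallet 90 mm across and 240 mm tall, standing on its head; origin centre of underside
- glue: a white glue bottle 60 mm across and 160 mm tall with an orange cap, standing; origin centre of underside
- varnish: a varnish tin 90 mm across and 110 mm tall with a green label, standing; origin centre of underside
- bird: a small carved wooden bird on a 45 x 30 mm base, 88 mm tall; origin centre of underside

How it is judged:
On the way, in this order (a step that is already met when the one before it is completed fails the run):
1. the roof is pressed shut past its catch (value of joint roof below 0.02 rad), for 0.2 s.
2. the lock pin is pulled up clear of its hole (value of joint plunger above 0.011 m), for 0.1 s.
3. the stop is at the next hole with the pin fully down in it (value of joint stop between 0.041 and 0.049 m and value of joint plunger below 0.003 m), for 0.2 s.
At the end, for the whole second after the job is handed in: the roof is shut (joint below 0.02 rad), the stop stands at the next hole (0.045 m, within 4 mm), the pin is fully down (lift below 3 mm) and the fingers still hold the knob (contact force over 2 N) (all of step 3 and value of joint roof below 0.02 rad and contact force between the fingers and knob above 2 N); the arm keeps its last pose, push and grip.
It fails at once if one of the seven bystanders (offcut, gouge, brush, mallet, glue, varnish, bird) is knocked away: moved over 25 mm (distance of any of offcut, gouge, brush, mallet, glue, varnish, bird from where it was at the start of the episode above 0.025 m).
It also fails if it takes over 48 s, if anything falls off the work surface, if the arm or the gripper's body presses on something with over 40 N, if the wrist force passes 120 N, or if a joint passes its speed limit or range.

## Working session

There is one attempt and no reset: what is moved stays moved. The work goes in short steps, Python scripts to look and compute and a tool call to move; the robot and the scene stay as the last step left them, time stands still between calls to the robot, and variables do not carry over. Pictures are saved under pics/ and viewed, at most 10 in all, crops included, and the job is handed in when it is done.

Besides the shell and the picture viewer there is one more tool, called after "Call:" by a JSON object that holds its "method" and its "body". move_arm: Moves the arm, as the interface text tells. Its arguments: {"type":"object","properties":{"rows":{"type":"array"},"grip":{"type":"number"},"grip_force":{"type":"number"}},"required":["rows"]}

```bash
mkdir -p pics
python3 - <<'E'
from station import arm
import cv2
for n in("scene","top"):
    im=arm.get_image(n); cv2.imwrite(f"pics/{n}0.png",im[:,:,::-1]); print(n,arm.camera_params(n))
s=arm.sense();print(s)
E
```

```text
scene {'fx': 387.48304566543237, 'fy': 387.48304566543237, 'cx': 262.76851359926366, 'cy': 189.8238756205193, 'camera_from_world': array([[-6.11270165e-01,  7.91420106e-01,  1.73223875e-03,
         3.36944382e-01],
       [ 4.39194108e-01,  3.41040103e-01, -8.31143900e-01,
        -1.64408117e-01],
       [-6.58374757e-01, -5.07292680e-01, -5.56054688e-01,
         1.92125235e+00],
       [ 0.00000000e+00,  0.00000000e+00,  0.00000000e+00,
         1.00000000e+00]])}
top {'fx': 369.2054626685123, 'fy': 369.2054626685123, 'cx': 252.5962454613777, 'cy': 193.69086619758016, 'camera_from_world': array([[-0.02212297, -0.99973039,  0.0070516 ,  0.02867519],
       [-0.99606521,  0.02143532, -0.08599202,  0.58388902],
       [ 0.08581768, -0.00892626, -0.99627087,  1.41820633],
       [ 0.        ,  0.        ,  0.        ,  1.        ]])}
{'clock': 0.1, 'joint_positions': array([-1.35063209e+00,  1.24479515e-01,  1.65152465e+00, -3.33145506e-05,
        1.36752690e+00, -8.25713357e-02]), 'qvel': array([ 2.51757538e-05, -1.53949543e-03, -4.22204998e-03, -2.23839928e-03,
       -1.44101914e-03,  1.55909724e-04]), 'joint_torque': array([ 5.85327671e-04, -4.24928498e+01, -3.66654825e+01, -1.17821851e-04,
        3.92810558e-03, -6.50580475e-06]), 'ee_pos': array([ 0.19365627, -0.61994623,  0.25215783]), 'ee_rot': array([-9.65788810e-04,  9.88564780e-01,  1.50793688e-01, -8.28976050e-05]), 'contact_force': array([ 0.0942991 ,  0.07231347, -0.33445481]), 'moment': array([ 0.01027981,  0.00729071, -0.03274574]), 'grasp_force': 0.0, 'opening': 1.0004785371513967}
```

View pics/scene0.png

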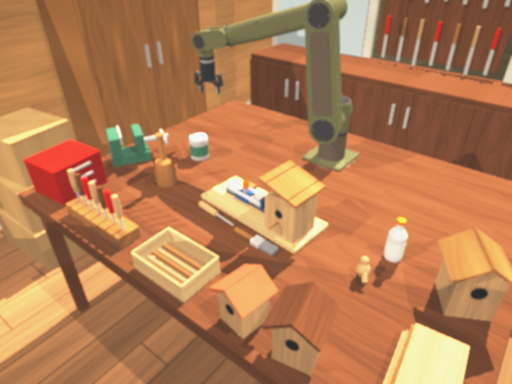

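View pics/top0.png

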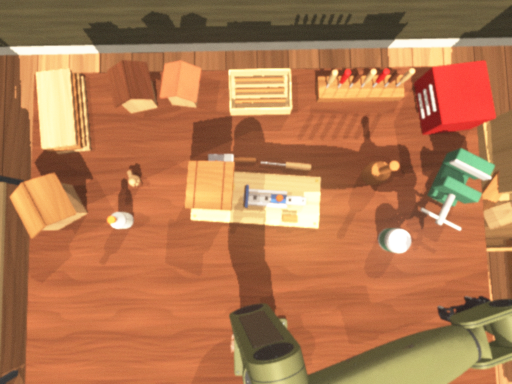

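The scene view has the jig at about (265,215) with the roof at (292,183). The top view has the roof at (210,185), the stop at (275,198) and the board at (255,200). I'll zoom in on both.

Run:
```python
import cv2,numpy as np
a=cv2.imread("pics/top0.png")[145:240,175:335]; b=cv2.imread("pics/scene0.png")[150:255,190:340]
a=cv2.resize(a,(800,475),interpolation=3)[:,:]; 
b=cv2.resize(b,(800,560),interpolation=3)
cv2.imwrite("pics/topc.png",a);cv2.imwrite("pics/scenec.png",b)
```

```text
(no output)
```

View pics/topc.png

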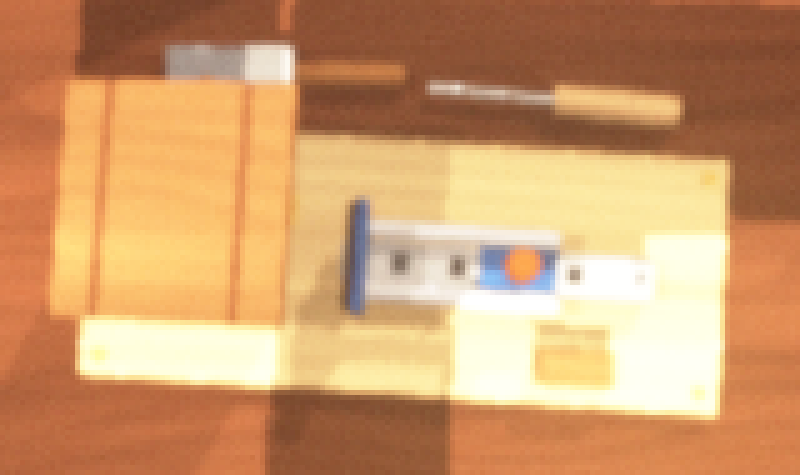

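View pics/scenec.png

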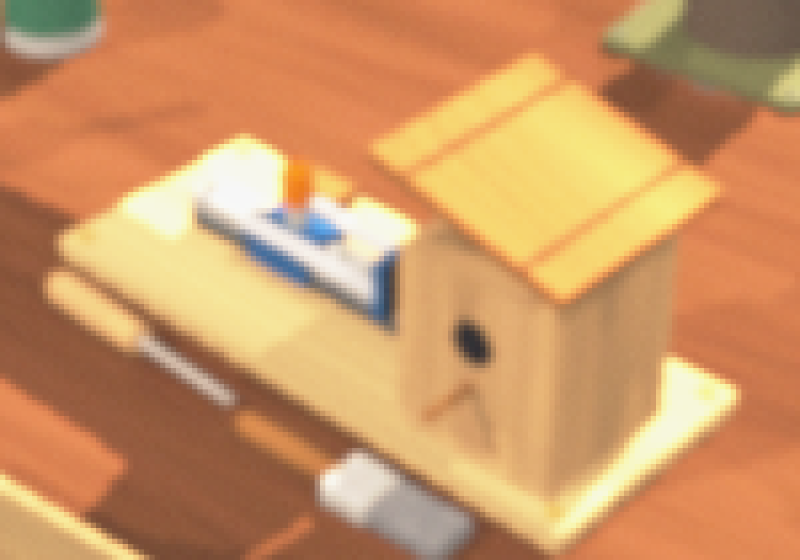

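The crops show the knob at top (279,198) and scene (246,184). They also show the roof corners, the board corners and the bar holes, with the next hole at crop (458,266).

```bash
cat > h.py <<'E'
import numpy as np,cv2
from station import arm
P={n:arm.camera_params(n) for n in("scene","top")}
def ray(n,u,v):
    p=P[n];T=p["camera_from_world"];R=T[:3,:3]
    return -R.T@T[:3,3], R.T@np.array([(u-p["cx"])/p["fx"],(v-p["cy"])/p["fy"],1])
def plane(n,u,v,z):
    o,d=ray(n,u,v);return o+d*(z-o[2])/d[2]
def tri(a,b):
    o1,d1=ray("top",*a);o2,d2=ray("scene",*b)
    s=np.linalg.lstsq(np.c_[d1,-d2],o2-o1,rcond=None)[0]
    p,q=o1+s[0]*d1,o2+s[1]*d2
    return (p+q)/2,np.linalg.norm(p-q)
def proj(n,x):
    p=P[n];c=p["camera_from_world"][:3]@np.r_[x,1];return np.array([p["fx"]*c[0]/c[2]+p["cx"],p["fy"]*c[1]/c[2]+p["cy"]])
tc=lambda x,y:((x+.5)/5-.5+175,(y+.5)/5-.5+145)
sc=lambda x,y:((x+.5)/5.3333-.5+190,(y+.5)/5.3333-.5+150)
def knob(n,im,w):
    x0,x1,y0,y1=w;h=cv2.cvtColor(im[y0:y1,x0:x1],cv2.COLOR_RGB2HSV)
    m=((h[...,0]<17)&(h[...,1]>195)&(h[...,2]>150)).astype(np.uint8)
    c=max(cv2.findContours(m,0,2)[0],key=cv2.contourArea);x,y,ww,hh=cv2.boundingRect(c)
    M=np.argwhere(m)[:,::-1]
    return M.mean(0)+[x0,y0],(x+x0,y+y0,ww,hh),m.sum()
E
python3 - <<'E'
from h import *
np.set_printoptions(precision=4,suppress=True)
t=cv2.imread("pics/top0.png")[:,:,::-1];s=cv2.imread("pics/scene0.png")[:,:,::-1]
kt=knob("top",t,(270,290,190,206));ks=knob("scene",s,(238,254,176,194));print(kt,ks)
print("knob",tri(kt[0],ks[0]))
b=[plane("top",*tc(*c),.018)[:2] for c in((728,160),(718,415),(78,378))];print("board",b)
e=b[1]-b[2];print("yaw from edge",np.arctan2(e[0],-e[1]),np.linalg.norm(e)); f=b[0]-b[1];print(np.arctan2(f[1],f[0]),np.linalg.norm(f))
for c in((400,262),(458,266),(575,273)):print("hole",plane("top",*tc(*c),.048))
print("knob on z=.107",plane("top",*kt[0],.107))
for nm,a,c in(("free+x",(298,82),(372,152)),("free-x",(283,325),(535,55)),("hinge+x",(65,80),(560,303)),("hinge-x",(52,318),(720,185))):print(nm,tri(tc(*a),sc(*c)))
E
```

```text
Traceback (most recent call last):
  File "h.py", line 21, in knob
    c=max(cv2.findContours(m,0,2)[0],key=cv2.contourArea);x,y,ww,hh=cv2.boundingRect(c)
ValueError: max() iterable argument is empty
```

```bash
sed -i 's/>195/>150/;s/<17/<18/' h.py
cat > m.py <<'E'
from h import *
np.set_printoptions(precision=4,suppress=True)
t=cv2.imread("pics/top0.png")[:,:,::-1];s=cv2.imread("pics/scene0.png")[:,:,::-1]
print(cv2.cvtColor(t,cv2.COLOR_RGB2HSV)[198,276:284].tolist(),cv2.cvtColor(s,cv2.COLOR_RGB2HSV)[182:190,246].tolist())
kt=knob("top",t,(270,290,190,206));ks=knob("scene",s,(238,254,176,194));print(kt,ks)
print("knob",tri(kt[0],ks[0]))
b=[plane("top",*tc(*c),.018)[:2] for c in((728,160),(718,415),(78,378))];print("board",b)
e=b[1]-b[2];print("yaw from edge",np.arctan2(e[0],-e[1]),np.linalg.norm(e)); f=b[0]-b[1];print(np.arctan2(f[1],f[0]),np.linalg.norm(f))
for c in((400,262),(458,266),(575,273)):print("hole",plane("top",*tc(*c),.048))
print("knob on z=.107",plane("top",*kt[0],.107))
for nm,a,c in(("free+x",(298,82),(372,152)),("free-x",(283,325),(535,55)),("hinge+x",(65,80),(560,303)),("hinge-x",(52,318),(720,185))):print(nm,tri(tc(*a),sc(*c)))
E
python3 m.py
```

```text
[[9, 133, 230], [14, 174, 250], [15, 174, 253], [16, 171, 253], [16, 174, 253], [15, 171, 252], [11, 150, 242], [172, 61, 183]] [[16, 222, 246], [15, 216, 244], [14, 226, 238], [14, 220, 235], [13, 210, 234], [12, 192, 231], [10, 146, 224], [9, 87, 209]]
(array([279.0769, 197.3846]), (277, 195, 6, 6), np.uint64(26)) (array([247.2857, 180.1939]), (240, 176, 14, 13), np.uint64(98))
knob (array([ 0.5587, -0.0769,  0.1122]), np.float64(0.008205729872109328))
board [array([ 0.647 , -0.2526]), array([ 0.4467, -0.2371]), array([0.4865, 0.2614])]
yaw from edge -0.0796489082557583 0.5001501221195096
-0.07680090687332078 0.20086547009599728
hole [0.5695 0.0087 0.048 ]
hole [ 0.5654 -0.0358  0.048 ]
hole [ 0.5581 -0.1256  0.048 ]
knob on z=.107 [ 0.5616 -0.0806  0.107 ]
free+x (array([0.676 , 0.0787, 0.2393]), np.float64(0.004082405126384194))
free-x (array([0.5133, 0.0916, 0.2414]), np.float64(0.004297142819212022))
hinge+x (array([0.6899, 0.2376, 0.2007]), np.float64(0.004316430200265531))
hinge-x (array([0.5244, 0.2486, 0.2043]), np.float64(0.0004994061278165566))
```

```bash
cat > w.py <<'E'
from h import *
np.set_printoptions(precision=4,suppress=True)
from scipy.spatial.transform import Rotation as Ro
def to(target,yaw):
    "shift in 30 mm units along tool axes once the tool has the wanted yaw; turn in 5deg units"
    s=arm.sense();q=s["ee_rot"];R=Ro.from_quat(np.r_[q[1:],q[0]]).as_matrix()
    y0=np.arctan2(R[1,0],R[0,0]);D=np.array([[np.cos(yaw),np.sin(yaw),0],[np.sin(yaw),-np.cos(yaw),0],[0,0,-1]])
    print("shift",D.T@(np.array(target)-s["ee_pos"])/.03,"turn",-np.degrees(yaw-y0)/5,"tilt",R[:,2],s["contact_force"])
E
python3 - <<'E'
from w import *
s=cv2.imread("pics/scene0.png")[:,:,::-1];t=cv2.imread("pics/top0.png")[:,:,::-1]
h=cv2.cvtColor(s,cv2.COLOR_RGB2HSV)[174:194,238:254]
m=(h[...,1]>175)&(h[...,0]<17)&(h[...,2]>225)
print("\n".join("".join(".#"[int(v)] for v in r) for r in m))
psi=-.0785;o=np.array([.5678,.0193])
ex=np.array([np.cos(psi),np.sin(psi)]);ey=np.array([-ex[1],ex[0]])
j=lambda p:np.array([(p[:2]-o)@ex,(p[:2]-o)@ey])
for c in((555,515),(405,405)):print("house +x bottom corners, jig",j(plane("scene",*sc(*c),.018)))
# knob top/bottom in scene: crop (299,155) top, (298,205) bottom; top view centre of top face
print("knob top",tri((279.3,197.5),sc(298,165)),"mid",tri((279.3,197.8),sc(298,183)))
k=np.r_[.5616,-.0806]
for z in(.077,.107):print(proj("scene",np.r_[k,z]),proj("top",np.r_[k,z]))
rp=o+.0216*ex+(.211-.1232)*ey; print("roof press xy",rp); to([*rp,.32],psi)
E
```

```text
................
................
................
................
................
.......#........
.......###......
........##......
........##......
......####......
......####......
......####......
......####......
......###.......
................
................
................
................
................
................
house +x bottom corners, jig [0.0904 0.2201]
house +x bottom corners, jig [0.0717 0.0719]
knob top (array([ 0.5604, -0.0806,  0.1096]), np.float64(0.0015933347077866122)) mid (array([ 0.5603, -0.0816,  0.0933]), np.float64(0.0022699021884511838))
[245.2645 187.5127] [278.4522 197.9792]
[245.0872 181.1847] [279.0776 197.3734]
roof press xy [0.5962 0.1051]
shift [ 11.4821 -25.1473  -2.2614] turn 4.368713858819374 tilt [-0.0005  0.0019 -1.    ] [ 0.0943  0.0723 -0.3345]
```

Call:
{"method": "move_arm", "body": {"rows": [[0,0,-0.5,0.875],[0,0,-0.5,0.875],[0,0,-0.5,0.875],[0,0,-0.5,0.875],[0,0,-0.26,0.87],[0.425,-0.93,0,0],[0.425,-0.93,0,0],[0.425,-0.93,0,0],[0.425,-0.93,0,0],[0.425,-0.93,0,0],[0.425,-0.93,0,0],[0.425,-0.93,0,0],[0.425,-0.93,0,0],[0.425,-0.93,0,0],[0.425,-0.93,0,0],[0.425,-0.93,0,0],[0.425,-0.93,0,0],[0.425,-0.93,0,0]], "grip": 0}}

```text
clock: 1.6
ee_pos: [0.3877, -0.2703, 0.3207]
ee_rot: [-0.0, 0.999, -0.039, -0.0]
contact_force: [0.6, -0.6, -0.5]
opening: 0.0
grasp_force: 0.0
```

Call:
{"method": "move_arm", "body": {"rows": [[0.425,-0.93,0,0],[0.425,-0.93,0,0],[0.425,-0.93,0,0],[0.425,-0.93,0,0],[0.425,-0.93,0,0],[0.425,-0.93,0,0],[0.425,-0.93,0,0],[0.425,-0.93,0,0],[0.425,-0.93,0,0],[0.425,-0.93,0,0],[0.425,-0.93,0,0],[0.425,-0.93,0,0],[0.425,-0.93,0,0],[0.425,-0.93,0,0],[0,0,0,0],[0,0,0,0]]}}

```text
clock: 2.93
ee_pos: [0.5961, 0.1047, 0.32]
ee_rot: [0.0, 0.999, -0.038, -0.001]
contact_force: [-0.4, -0.3, 0.6]
opening: -0.003
grasp_force: 0.0
```

Run:
```python
from w import *
for z in(.257,.202):to([.5962,.1051,z],-.0785)
```

```text
shift [ 0.0021 -0.0146  2.1013] turn 0.026230343113491178 tilt [-0.002  -0.0005 -1.    ] [-0.3665 -0.3076  0.611 ]
shift [ 0.0021 -0.0146  3.9346] turn 0.026230343113491178 tilt [-0.002  -0.0005 -1.    ] [-0.3665 -0.3076  0.611 ]
```

Call:
{"method": "move_arm", "body": {"rows": [[0,0,0.5,0],[0,0,0.5,0],[0,0,0.5,0],[0,0,0.25,0],[0,0,0.25,0],[0,0.02,0.2,0],[0,0.02,0.2,0],[0,0.02,0.2,0],[0,0.02,0.2,0],[0,0.02,0.2,0],[0,0.02,0.2,0]]}}

```text
clock: 3.85
ee_pos: [0.596, 0.0999, 0.2249]
ee_rot: [-0.0, 0.999, -0.039, 0.0]
contact_force: [0.2, -0.1, 0.5]
opening: 0.002
grasp_force: 0.3
```

Call:
{"method": "move_arm", "body": {"rows": [[0,0.02,0.2,0],[0,0.02,0.2,0],[0,0.02,0.2,0],[0,0.02,0.1,0],[0,0,0.05,0],[0,0,0,0]]}}

```text
clock: 4.35
ee_pos: [0.5961, 0.0983, 0.2053]
ee_rot: [-0.001, 0.999, -0.039, 0.001]
contact_force: [-4.4, 1.3, 10.7]
opening: -0.004
grasp_force: 5.4
```

Call:
{"method": "move_arm", "body": {"rows": [[0,0,0.1,0],[0,0,0.1,0],[0,0,0.1,0],[0,0,0,0],[0,0,0,0]]}}

```text
clock: 4.77
ee_pos: [0.5965, 0.0986, 0.2045]
ee_rot: [-0.001, 0.999, -0.039, 0.002]
contact_force: [-21.4, -0.2, 40.3]
opening: -0.001
grasp_force: 20.1
```

Run:
```python
from w import *
t=arm.get_image("top")[110:240,175:335];s=arm.get_image("scene")[90:255,190:340]
a=cv2.resize(t,None,fx=3,fy=3,interpolation=3);b=cv2.resize(s,None,fx=2,fy=2,interpolation=3)
c=np.zeros((390,800,3),np.uint8);c[:390,:480]=a;c[:330,480:780]=b
cv2.imwrite("pics/press.png",c[:,:,::-1])
```

```text
(no output)
```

View pics/press.png

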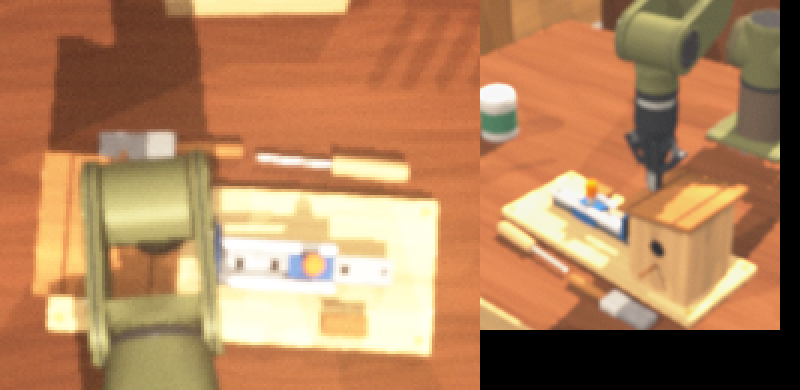

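The roof looks shut under the fingertip: 40 N against a hard stop, with the catch at only 8–12 N. I'll lift off, move above the knob and check.

Call:
{"method": "move_arm", "body": {"rows": [[0,0,-0.4,0],[0,0,-0.6,0],[0,0,-0.6,0],[0,0,-0.6,0],[0,0.8,0,0],[0,0.9,0,0],[-0.1,0.9,0,0],[-0.1,0.9,0,0],[-0.1,0.9,0,0],[-0.1,0.9,0,0],[-0.1,0.7,0,0],[0,0,0,0],[0,0,0,0]], "grip": 1}}

```text
clock: 5.95
ee_pos: [0.5662, -0.0815, 0.259]
ee_rot: [-0.0, 0.999, -0.04, -0.0]
contact_force: [0.6, 0.6, -0.1]
opening: 1.001
grasp_force: 0.0
```

Run:
```python
from w import *
t=arm.get_image("top")[145:240,175:275];s=arm.get_image("scene")[150:255,230:340]
a=cv2.resize(t,None,fx=4,fy=4,interpolation=3);b=cv2.resize(s,None,fx=3.5,fy=3.5,interpolation=3)
c=np.zeros((390,800,3),np.uint8);c[:380,:400]=a;c[:b.shape[0],400:400+b.shape[1]]=b
cv2.imwrite("pics/shut.png",c[:,:,::-1])
to([.5616,-.0806,.26],-.0785)
```

```text
shift [-0.163   0.0256 -0.0271] turn 0.0016645473673557714 tilt [-0.0004  0.0005 -1.    ] [0.2393 0.65   0.3868]
```

View pics/shut.png

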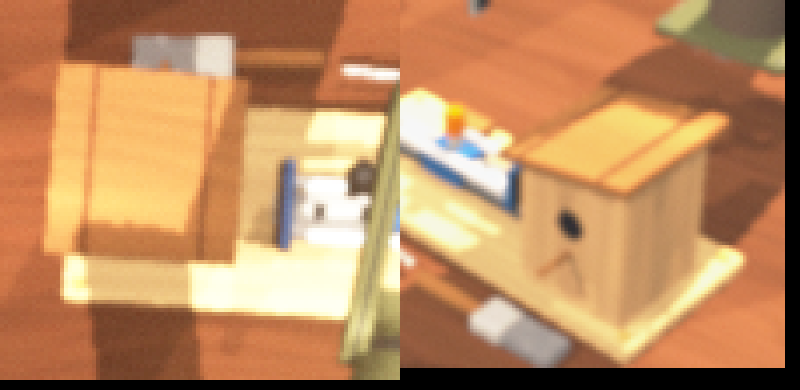

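The roof now slopes down towards the stop. Its free corner is at top crop (248,80) and scene crop (113,152). I'll work out the angle.

Run:
```python
from w import *
T=lambda x,y:((x+.5)/4-.5+175,(y+.5)/4-.5+145)
S=lambda x,y:((x-400+.5)/3.5-.5+230,(y+.5)/3.5-.5+150)
a=tri(T(248,80),S(515,153));b=tri(T(60,63),S(612,191));print(a,b)
psi=-.0785;o=np.array([.5678,.0193]);ex=np.array([np.cos(psi),np.sin(psi)]);ey=np.array([-ex[1],ex[0]])
for q in(0,.05,.1,.2,.41):
    A=q-.175;y=-.152*np.cos(A)+.014*np.sin(A);z=.152*np.sin(A)+.014*np.cos(A)
    for x in(.0825,):
        p=np.r_[o+(.0216+x)*ex+(.211+y)*ey,.189+z]
        u,v=proj("scene",p);print(q,p,"scene crop",(u-230)*3.5+400,(v-150)*3.5,"top crop",(proj("top",p)-[175,145])*4)
```

```text
(array([0.6701, 0.0788, 0.1748]), np.float64(0.01833616384336138)) (array([0.6919, 0.2266, 0.2054]), np.float64(0.012162577672481327))
0 [0.6762 0.0698 0.1763] scene crop 493.6617913652084 149.32619729082882 top crop [248.0591  77.394 ]
0.05 [0.6762 0.0694 0.1839] scene crop 493.2794909089654 142.77230377268845 top crop [248.2605  75.9849]
0.1 [0.6762 0.0693 0.1916] scene crop 493.17853342998967 136.3131319420587 top crop [248.0261  74.5317]
0.2 [0.6762 0.0704 0.2068] scene crop 493.83173142996753 123.73506807931965 top crop [246.2223  71.5051]
0.41 [0.6768 0.0774 0.238 ] scene crop 498.97318177580246 99.24268417383712 top crop [236.4915  64.7319]
```

The free corner is at the q≈0 prediction, within about a pixel, so the roof is shut. Next I'll go down over the knob.

Call:
{"method": "move_arm", "body": {"rows": [[-0.16,0.03,0.6,0],[0,0,0.8,0],[0,0,0.8,0],[0,0,0.8,0],[0,0,0.8,0],[0,0,0.6,0],[0,0,0.5,0],[0,0,0.4,0],[0,0,0.17,0],[0,0,0,0],[0,0,0,0]]}}

```text
clock: 6.97
ee_pos: [0.5622, -0.0809, 0.096]
ee_rot: [0.0, 0.999, -0.039, 0.0]
contact_force: [-0.3, 0.3, 1.2]
opening: 1.002
grasp_force: 0.0
```

Call:
{"method": "move_arm", "body": {"rows": [[0,0,0,0],[0,0,0,0],[0,0,0,0],[0,0,0,0],[0,0,0,0],[0,0,0,0],[0,0,0,0],[0,0,0,0]], "grip": 0, "grip_force": 40}}

```text
clock: 7.63
ee_pos: [0.562, -0.0811, 0.0962]
ee_rot: [-0.0, 0.999, -0.039, 0.0]
contact_force: [-0.9, 2.1, 5.8]
opening: 0.286
grasp_force: 39.5
```

Call:
{"method": "move_arm", "body": {"rows": [[0,0,0,0],[0,0,-0.1,0],[0,0,-0.1,0],[0,0,-0.1,0],[0,0,-0.1,0],[0,0,-0.1,0],[0,0,-0.05,0],[0,0,0,0],[0,0,0,0]], "grip_force": 60}}

```text
clock: 8.38
ee_pos: [0.5617, -0.0811, 0.11]
ee_rot: [-0.0, 0.999, -0.039, 0.0]
contact_force: [7.4, 0.6, -9.9]
opening: 0.284
grasp_force: 59.3
```

Call:
{"method": "move_arm", "body": {"rows": [[0.05,0,-0.03,0],[0,-0.2,0,0],[0,-0.2,0,0],[0,-0.2,0,0],[0,-0.2,0,0],[0,-0.2,0,0],[0,-0.2,0,0],[0,-0.2,0,0],[0,-0.1,0,0],[0,0,0,0],[0,0,0,0]]}}

```text
clock: 9.3
ee_pos: [0.5661, -0.0356, 0.1125]
ee_rot: [-0.001, 0.999, -0.039, -0.001]
contact_force: [-1.2, 1.6, -11.1]
opening: 0.285
grasp_force: 59.5
```

Run:
```python
from w import *
to([.5654,-.0358,.096],-.0785)
s=arm.get_image("scene")[150:240,190:310];b=cv2.resize(s,None,fx=6,fy=6,interpolation=3)
cv2.imwrite("pics/slid.png",b[:,:,::-1])
```

```text
shift [-0.0222  0.0094  0.5499] turn 0.003054901264670256 tilt [-0.0017  0.0014 -1.    ] [ -1.1807   1.6153 -11.1185]
```

View pics/slid.png

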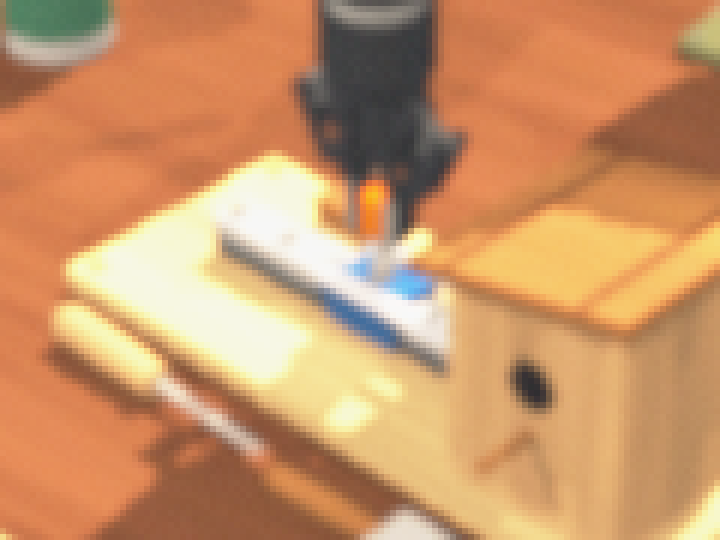

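The stop has slid with the knob to scene crop (373,205). It moved about 45.5 mm and the knob is held up. Lowering it now.

Call:
{"method": "move_arm", "body": {"rows": [[0,0.01,0.1,0],[0,0,0.1,0],[0,0,0.1,0],[0,0,0.1,0],[0,0,0.1,0],[0,0,0.1,0],[0,0,0,0],[0,0,0,0],[0,0,0,0]]}}

```text
clock: 10.1
ee_pos: [0.5663, -0.0364, 0.0963]
ee_rot: [-0.001, 0.999, -0.039, -0.001]
contact_force: [-10.3, 3.9, 1.0]
opening: 0.284
grasp_force: 60.6
```

Call:
{"method": "move_arm", "body": {"rows": [[-0.05,0,0.05,0],[0,0,0.05,0],[0,0,0.05,0],[0,0,0,0],[0,0,0,0],[0,0,0,0]]}}

```text
clock: 10.6
ee_pos: [0.5665, -0.0365, 0.0962]
ee_rot: [-0.0, 0.999, -0.039, 0.001]
contact_force: [-16.8, 5.0, 19.0]
opening: 0.279
grasp_force: 62.6
```

Run:
```python
from station import arm
print(arm.sign_off())
```

```text
the job is handed in; nothing more can be done
None
```

I handed the job in at about 10.6 s; sign-off returned no verdict. By my measurements the roof is shut past its catch, the stop has moved about 45 mm to the next hole, and the pin is fully down with the knob still gripped at about 60 N.

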